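# Sort incoming specimens into their trays

### The arm

A 6-joint arm with a two-finger parallel gripper is mounted at the origin on the work surface. World frame = base frame: x ahead of the robot, y to its left, z up, the work surface at z = 0. Lengths are in mm, angles in rad, forces in N, time in s.
With the tool pointing down it reaches from about 275 to 975 mm from the base axis. Payload 8.4 kg.
Tool frame: the origin (TCP) lies at the very end of the fingers, on their centre line; the grasp point (between the pads) lies 19 mm behind it (grasp_offset is the distance from the TCP to the grasp point, in mm); x points along the fingers, y is the direction in which the jaws open and shut, and the axes are right-handed (so a half turn about x gives the same grasp; the last joint's range is limited). The gripper opens to 92 mm and grips with 3 to 60 N. Pads are 20 mm wide; open, the fingers measure 128 mm over their backs; the gripper's body (75 mm by 189 mm) begins 69 mm behind the grasp point.
Start: joints at [1.243, 0.353, 1.633, -0, 1.155, -0.002], TCP at [200.04, 592.125, 214.583] pointing down, gripper open.
Joint ranges: [-2.63, 2.63], [-0.92, 2.1], [0.06, 2.66], [-1.3, 4.44], [0, 2.69], [-3.02, 3.02]. Speed limits (rad/s): [2.22, 2.22, 2.79, 3.14, 3.14, 3.14].

### API

Orientations are given as a rotation vector (axis times angle).
In Python, from bench import * gives the robot as it stands. The module is installed in compiled form; this text tells all that it offers.
- The arm moves only by the tool carry_out, never from a script. Its argument "targets" is a list of rows, each a list of 3 entries, a list of its own where there are three numbers: the closure, from -1 (fully open) to 1 (shut), so that 0 is half open, then the shift along the world's x, y, z in cm, then the turn about the world's z in rad. A call has 1 to 12 rows; each row is the pose to reach, as a shift and turn from the pose measured when the call began; what a row does not reach only later rows make up. A row lasts 1/12 s, in which the tool goes at most 41.7 mm and 7.16 degrees, less where a joint would pass 70% of its speed; a pose out of reach is approached as far as the arm can. A call with a gripper value outside its range is refused whole. The fingers move at their own pace and stop on an object; the grip force is fixed at half the most. Time passes only in rows, so rows that repeat a pose let the fingers close. It gives the time, the measured TCP pose, the force and the opening at its end, in the units of the state.
- observe(): the state, without advancing time (a new reading comes with each control period).
- snapshot(name): name is "side" or "top" or "wrist"; returns a dict with "img" (480x640x3 uint8, red, green, blue), "K" (3x3 intrinsics, pixels), "pose" (4x4, takes a point from camera to world coordinates). Camera axes: x right, y down, z forward; pixel columns grow to the right and rows downward; lengths in mm; the calibration is good to about 2 mm. A picture is of the moment at which its call begins. There is no depth.
- job_done(): hands the job in, once; it reports no verdict.
The state is a dict: "t": time; "joint_positions": joint angles; "joint_velocities": joint speeds; "tau": joint torques, N m; "tcp_pos": TCP position; "tool_rot": TCP orientation; "wrist_force": force on the tool from outside, world axes, zero at the start; "ft_torque": the same for the moment, N m; "opening": opening from 0.0 (shut) to 1.0 (fully open).
Only numpy, scipy, OpenCV 4.12 (cv2) and the standard library are available. Lean on these libraries where they do the work, as an engineer would, in place of code of your own. Each camera call takes 0.05 s, during which the arm holds its last target. There are 200 camera calls.

### The job

Sort the five specimen containers on the lab bench into the black-walled trays: a wide jar in each of the two bays of the largest tray, a slim tall tube in each of the two bays of the smaller divided tray, and the flat slide box lying flat in the low tray without a divider. Keep the jars and tubes upright and set everything down on the tray floors rather than dropping it; leave the gel bottle and the scanner where they are.

Things in the scene. Friction and masses are not known exactly. Their poses are not given: they have to be found in the camera images.
- jar_a: one of two identical specimen jars: upright cylinder, frosted body 43 mm across with a paper label band and, on top, a blue screw lid 46 mm across and 18 mm high; total height 64 mm, about 80 g. Stands loose on the bench. Origin at the centre of its underside, z up.
- jar_b: one of two identical specimen jars: upright cylinder, frosted body 43 mm across with a paper label band and, on top, a blue screw lid 46 mm across and 18 mm high; total height 64 mm, about 80 g. Stands loose on the bench. Origin at the centre of its underside, z up.
- tube_a: one of two identical self-standing sample tubes, slim and tall: frosted body 26 mm across with a paper label band and, on top, a blue screw cap 28 mm across and 20 mm high; total height 90 mm, flat foot, about 40 g. Stands loose on the bench. Origin at the centre of its underside, z up.
- tube_b: one of two identical self-standing sample tubes, slim and tall: frosted body 26 mm across with a paper label band and, on top, a blue screw cap 28 mm across and 20 mm high; total height 90 mm, flat foot, about 40 g. Stands loose on the bench. Origin at the centre of its underside, z up.
- slide_box: flat closed microscope-slide box, grey plastic with a dark seam and a white paper label on top, 32 mm (its x) by 84 mm (its y) by 28 mm high, about 60 g, lying loose on the bench with its long side roughly across the bench. Origin at the centre of its underside, y along its length, z up.
- jar_tray: largest tray with black walls and a light grey floor, fixed to the bench: outside 72 mm (its x) by 140 mm (its y), 22 mm high, walls 4 mm, floor 3 mm thick, split by one 4 mm wall as high as the rim into two square bays 64 by 64 mm inside, whose centres lie at y = +34 and -34 mm. Origin at the centre of its underside, z up. Either jar may use either bay, one jar in each.
- tube_tray: smaller divided tray with black walls and a light grey floor, fixed to the bench: outside 54 mm (its x) by 104 mm (its y), 22 mm high, walls 4 mm, floor 3 mm thick, split by one 4 mm wall as high as the rim into two bays 46 mm (x) by 48 mm (y) inside, whose centres lie at y = +26 and -26 mm. Origin at the centre of its underside, z up. Either tube may use either bay, one tube in each.
- slide_tray: low undivided tray with black walls and a light grey floor, fixed to the bench: outside 64 mm (its x) by 116 mm (its y), only 12 mm high, walls 4 mm, floor 3 mm thick, inside 56 by 108 mm. The slide box lies in it with its length along the tray's y, either way round. Origin at the centre of its underside, z up.
- gel_bottle: white bottle of hand gel, 52 mm across, 130 mm high, standing loose beyond the trays; a bystander. Origin at the centre of its underside.
- scanner: black and grey hand-held barcode scanner, about 190 mm long (its y) and 45 mm wide, 30 mm high, lying loose beyond the trays; a bystander. Origin on its underside near the middle.
Mind the look-alikes: they are no part of the job. Leave any green look-alike of the slide_tray alone.

How it is judged (in metres and radians):
At the end, for the whole second after the job is handed in: Jars on the jar tray's floor (centre within 13 mm across, 50 mm along), tubes on the tube tray's (13, 40 mm), slide box on the slide tray's (16, 18 mm); undersides under 9 mm above the tray's underside, tilts under 0.15 rad, all at rest (under 20 mm/s) (z of each of jar_a, jar_b in the frame of jar_tray below 0.009 m and x of jar_a in the frame of jar_tray between -0.013 and 0.013 m and y of jar_a in the frame of jar_tray between -0.05 and 0.05 m and angle between each of jar_a, jar_b, tube_a, tube_b, slide_box's own z axis and vertical below 0.15 rad and linear speed of each of jar_a, jar_b, tube_a, tube_b, slide_box below 0.02 m/s and x of jar_b in the frame of jar_tray between -0.013 and 0.013 m and y of jar_b in the frame of jar_tray between -0.05 and 0.05 m and z of each of tube_a, tube_b in the frame of tube_tray below 0.009 m and x of tube_a in the frame of tube_tray between -0.013 and 0.013 m and y of tube_a in the frame of tube_tray between -0.04 and 0.04 m and x of tube_b in the frame of tube_tray between -0.013 and 0.013 m and y of tube_b in the frame of tube_tray between -0.04 and 0.04 m and z of slide_box in the frame of slide_tray below 0.009 m and x of slide_box in the frame of slide_tray between -0.016 and 0.016 m and y of slide_box in the frame of slide_tray between -0.018 and 0.018 m); the robot touches nothing.
It fails at once if a jar or tube is tipped more than 0.7 rad (angle between any of jar_a, jar_b, tube_a, tube_b's own z axis and vertical above 0.7 rad).
It fails at once if a container is dropped or thrown (faster than 0.7 m/s out of the fingers, a fall of about 25 mm) ((linear speed of jar_a above 0.7 m/s and contact force between the fingers and jar_a below 0.05 N) or (linear speed of jar_b above 0.7 m/s and contact force between the fingers and jar_b below 0.05 N) or (linear speed of tube_a above 0.7 m/s and contact force between the fingers and tube_a below 0.05 N) or (linear speed of tube_b above 0.7 m/s and contact force between the fingers and tube_b below 0.05 N) or (linear speed of slide_box above 0.7 m/s and contact force between the fingers and slide_box below 0.05 N)).
It fails at once if the gel bottle or the scanner is moved more than 25 mm or knocked over (distance of any of gel_bottle, scanner from where it was at the start of the episode above 0.025 m or angle between any of gel_bottle, scanner's own z axis and vertical above 0.4 rad).
It also fails if it takes over 138 s, if anything falls off the work surface, if the arm or the gripper's body presses on something with over 40 N, if the wrist force passes 120 N, or if a joint passes its speed limit or range.

## Working session

There is one attempt and no reset: what is moved stays moved. The work goes in short steps, Python scripts to look and compute and a tool call to move; the robot and the scene stay as the last step left them, time stands still between calls to the robot, and variables do not carry over. Pictures are saved under pics/ and viewed, about 12 in all and at most 16, crops included, and the job is handed in when it is done.

Besides the shell and the picture viewer there is one more tool, called after ">>>" as name([rows], argument=value, ...), one row to a line, values as JSON. carry_out: Moves the arm, as the interface text tells. Its arguments: {"type":"object","properties":{"targets":{"type":"array","items":{"type":"array"}}},"required":["targets"]}

```bash
mkdir -p pics
python3 - <<'E'
from bench import *
import cv2, numpy as np, pickle
o=observe(); print(o)
for n in("top","side","wrist"):
    s=snapshot(n); pickle.dump(s,open(n+'.pkl','wb')); cv2.imwrite(f'pics/{n}0.png',s['img'][:,:,::-1]); print(n,s['K'].tolist(),np.round(s['pose'],3).tolist())
E
```

```text
{'t': 0.0, 'joint_positions': array([ 1.24259214e+00,  3.53622484e-01,  1.63414771e+00, -2.62073357e-05,
        1.15523810e+00, -2.37570550e-03]), 'joint_velocities': array([-6.95063714e-04,  7.44902986e-05, -1.92742672e-03, -1.64250612e-03,
       -8.20984982e-04, -1.02437637e-03]), 'tau': array([ 1.71177551e-03, -5.93838644e+01, -3.34214509e+01,  6.97120302e-02,
        2.37921177e-02, -1.23137252e-04]), 'tcp_pos': array([199.88497736, 591.62661528, 213.87393773]), 'tool_rot': array([ 0.25459561,  1.55584002, -0.25680323]), 'wrist_force': array([-0.24321654, -0.30600973, -0.5488239 ]), 'ft_torque': array([0.0460259 , 0.00941975, 0.02029944]), 'opening': 1.001583599596989}
top [[529.3701067128992, 0.0, 317.1008516929956], [0.0, 529.3701067128992, 238.7325259433099], [0.0, 0.0, 1.0]] [[0.017, -0.999, 0.049, 499.281], [-1.0, -0.017, 0.009, 7.848], [-0.009, -0.05, -0.999, 1006.102], [0.0, 0.0, 0.0, 1.0]]
side [[541.4846345442112, 0.0, 319.2715652170177], [0.0, 541.4846345442112, 235.9382810020824], [0.0, 0.0, 1.0]] [[0.748, -0.504, 0.432, 28.721], [-0.664, -0.563, 0.493, -602.271], [-0.005, -0.655, -0.755, 949.169], [0.0, 0.0, 0.0, 1.0]]
wrist [[333.57939064564454, 0.0, 322.85503355053135], [0.0, 333.57939064564454, 236.33461695938666], [0.0, 0.0, 1.0]] [[0.32, 0.907, 0.275, 122.087], [0.947, -0.306, -0.094, 617.373], [-0.001, 0.291, -0.957, 385.119], [0.0, 0.0, 0.0, 1.0]]
```

View pics/top0.png

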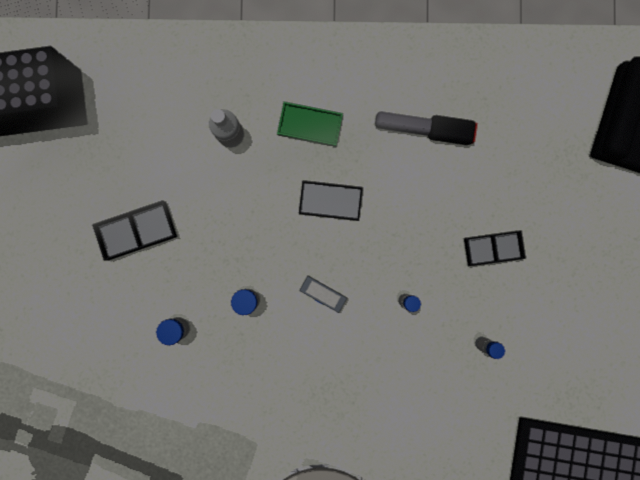

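View pics/side0.png

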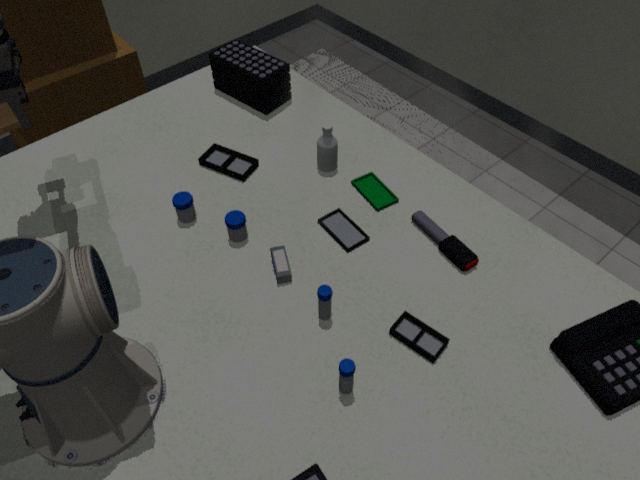

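The top view shows the jars at px (170,331) and (244,301), the tubes at (412,303) and (496,350), and the slide box at (324,294). The trays are at (136,231) for jars, (331,201) for the slide box and (494,248) for tubes. The side view agrees. The green tray at (310,124) is the decoy.

```bash
cat > h.py <<'E'
import numpy as np, cv2, pickle
from scipy.spatial.transform import Rotation as R
def ray(s,px,z):
    px=np.atleast_2d(np.float64(px)); d=np.c_[px,np.ones(len(px))]@np.linalg.inv(s['K']).T@s['pose'][:3,:3].T
    o=s['pose'][:3,3]; return (o+d*((z-o[2])/d[:,2])[:,None])[:,:2]
def proj(s,P):
    P=np.atleast_2d(P); c=(P-s['pose'][:3,3])@s['pose'][:3,:3]; q=c@s['K'].T; return q[:,:2]/q[:,2:]
def blobs(mask,amin):
    n,l,st,_=cv2.connectedComponentsWithStats(mask.astype(np.uint8))
    return [np.argwhere(l==i)[:,::-1] for i in range(1,n) if st[i,4]>amin]
def blue(s):
    i=s['img'].astype(int); return blobs((i[...,2]>60)&(i[...,2]>i[...,0]*2+20),60)
def jaw(o):
    M=R.from_rotvec(o['tool_rot']).as_matrix(); return M[:,0],M[:,1]
E
python3 - <<'E'
from h import *; from bench import observe
print(jaw(observe()))
s=pickle.load(open('top.pkl','rb')); i=s['img'].astype(int)
for b in blue(s):
    c=b.mean(0); print('blue',c,len(b),'z64',ray(s,c,64).round(1),'z90',ray(s,c,90).round(1),'d',2*cv2.minEnclosingCircle(np.float32(ray(s,b,64)))[1])
m=(i.max(2)<45); m[380:]=0
for b in blobs(m,150):
    c=b.mean(0)
    for z in(12,22):
        h=cv2.convexHull(np.float32(ray(s,b,z))); r=cv2.minAreaRect(h); print('dark',c.round(),z,np.round(r[0],1),np.round(r[1],1),round(r[2],1))
# slide box: show crop
cv2.imwrite('pics/c.png',cv2.resize(s['img'][270:330,280:370,::-1],(720,480),interpolation=cv2.INTER_CUBIC))
print(i[290,300:350:3].tolist(), i[280,340])
E
```

```text
(array([-3.41023592e-04, -9.72504890e-04, -9.99999469e-01]), array([ 0.32007209,  0.94739263, -0.0010305 ]))
blue [243.56584362 301.84979424] 486 z64 [[431.6 145.2]] z90 [[433.5 141.5]] d 44.98705291748047
blue [411.92021277 303.37765957] 188 z64 [[ 434.3 -152.9]] z90 [[ 436.  -148.4]] d 27.79338264465332
blue [168.88659794 331.86391753] 485 z64 [[376.4 276.3]] z90 [[379.8 268.9]] d 44.19550323486328
blue [496.12834225 350.24064171] 187 z64 [[ 354.9 -301.4]] z90 [[ 358.9 -292.8]] d 26.896648406982422
dark [41. 94.] 12 [826.8 555.2] [161.3 166.5] 8.5
dark [41. 94.] 22 [823.5 549.7] [159.7 164.8] 8.5
dark [621. 120.] 12 [ 795.2 -541.8] [ 91.9 220.7] 89.3
dark [621. 120.] 22 [ 792.2 -536.3] [ 91.  218.4] 89.3
dark [450. 130.] 12 [ 762.  -209.7] [132.9  47.5] 82.6
dark [450. 130.] 22 [ 759.3 -207.5] [131.6  47. ] 82.6
dark [330. 200.] 12 [621.3  -6.3] [114.3  63. ] 84.5
dark [330. 200.] 22 [620.   -6.1] [113.2  62.4] 84.5
dark [133. 234.] 12 [557.4 361.5] [ 72.1 144.7] 19.8
dark [133. 234.] 22 [556.8 357.9] [ 71.4 143.2] 19.8
dark [495. 248.] 12 [ 536.4 -314.7] [ 53.4 108.1] 8.6
dark [495. 248.] 22 [ 536.  -311.5] [ 52.8 107. ] 8.6
[[64, 68, 73], [70, 75, 81], [101, 102, 103], [128, 127, 124], [129, 128, 125], [127, 125, 122], [129, 128, 124], [128, 126, 124], [126, 124, 122], [122, 122, 119], [79, 82, 87], [59, 61, 63], [125, 125, 120], [129, 129, 123], [129, 129, 123], [130, 129, 129], [131, 130, 128]] [130 129 126]
```

View pics/c.png

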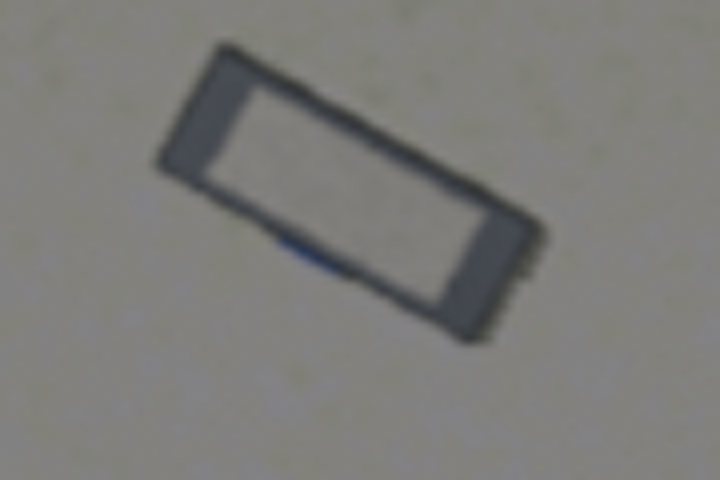

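View pics/wrist0.png

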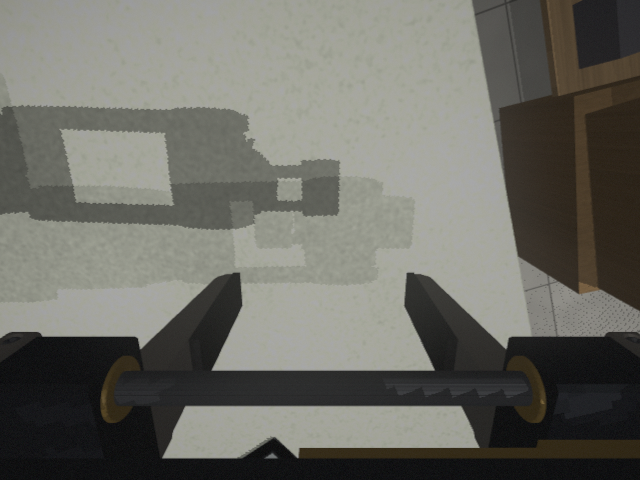

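The box corners are clear in the crop, with long edges running about 30° from the image x axis. The wrist view shows open fingers, bench and the arm's shadow. I'm moving above jar B with the jaw across the jar tray's x axis, about 20°.

>>> carry_out([
  [-1, [17.6, -31.6, -4.5], -0.9],
  [-1, [17.6, -31.6, -4.5], -0.9],
  [-1, [17.6, -31.6, -4.5], -0.9],
  [-1, [17.6, -31.6, -4.5], -0.9],
  [-1, [17.6, -31.6, -4.5], -0.9],
  [-1, [17.6, -31.6, -4.5], -0.9],
  [-1, [17.6, -31.6, -4.5], -0.9],
  [-1, [17.6, -31.6, -4.5], -0.9],
  [-1, [17.6, -31.6, -4.5], -0.9],
  [-1, [17.6, -31.6, -4.5], -0.9],
  [-1, [17.6, -31.6, -4.5], -0.9],
  [-1, [17.6, -31.6, -4.5], -0.9],
])

```text
t: 1.15
tcp_pos: [375.9, 276.1, 169.1]
tool_rot: [0.952, 1.353, -0.953]
wrist_force: [0.5, 1.3, 0.0]
opening: 1.003
```

```bash
cat >> h.py <<'E'
def rect(c,ang,a,b,z):  # corners, y axis at ang deg, a along x, b along y
    t=np.radians(ang); y=np.array([np.cos(t),np.sin(t)]); x=np.array([y[1],-y[0]])
    return np.array([[*(np.array(c)+sx*a/2*x+sy*b/2*y),z] for sx,sy in((1,1),(1,-1),(-1,-1),(-1,1))])
def draw(im,s,P,col):
    cv2.polylines(im,[np.int32(np.round(proj(s,P)*4))],True,col,1,cv2.LINE_AA,2)
E
python3 - <<'E'
from h import *; from bench import *
o=observe(); print(o['t'],o['tcp_pos'],jaw(o)[1],o['wrist_force'])
s=pickle.load(open('top.pkl','rb'))
c=np.array([(225,42),(543,228),(478,343),(160,165)])/8+[280,270]-.5
for sh in(0,): print(ray(s,c,28).round(1), [np.round(v,1) for v in cv2.minAreaRect(np.float32(ray(s,c,28)))])
im=cv2.resize(s['img'][:,:,::-1].copy(),None,fx=1,fy=1)
# fit-check overlay of trays at 4x crops
w=snapshot('wrist'); cv2.imwrite('pics/w1.png',w['img'][:,:,::-1]); 
for b in blue(w): print('wr',b.mean(0),ray(w,b.mean(0),64),len(b))
S=s.copy(); big=cv2.resize(im,None,fx=5,fy=5,interpolation=cv2.INTER_CUBIC); K=np.diag([5,5,1.])@s['K']; S['K']=K+np.array([[0,0,2],[0,0,2],[0,0,0]])
out=[]
for c,a,x,y,h in(((556.8,357.9),109.8,72,140,22),((620.6,-6.2),84.5,64,116,12),((536,-311.5),98.6,54,104,22)):
    draw(big,S,rect(c,a,x,y,h),(0,0,255)); draw(big,S,rect(c,a,x,y,0),(0,255,255))
    p=proj(S,[*c,h])[0].astype(int); out.append(big[p[1]-200:p[1]+200,p[0]-250:p[0]+250])
cv2.imwrite('pics/tr.png',cv2.resize(np.vstack([np.hstack(out[:2]),np.hstack([out[2],out[2]*0])]),(800,600)))
E
```

```text
1.15 [375.93563289 276.1224304  169.14804134] [ 9.41372633e-01  3.37367350e-01 -9.14353636e-04] [0.50995415 1.32448786 0.04540028]
[[480.9  33.4]
 [439.5 -40.4]
 [412.9 -25.9]
 [452.4  47.9]] [array([446.5,   4. ]), array([84.7, 31.9]), np.float64(61.3)]
wr [319.51586207 224.88275862] [[370.40621224 282.62230065]] 725
wr [331.46181172 362.99111901] [[428.14005913 154.92934218]] 563
```

View pics/tr.png

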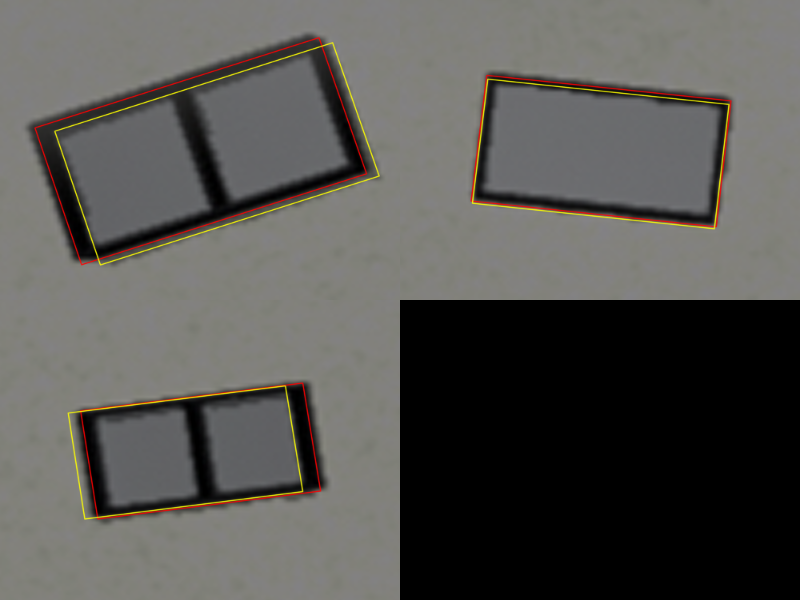

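View pics/w1.png

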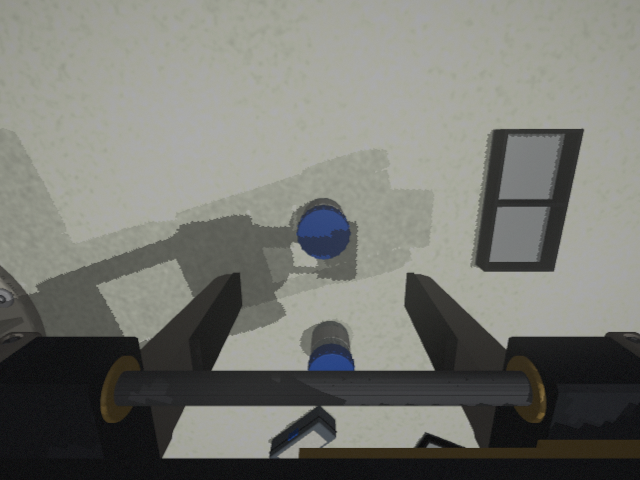

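The predicted red rims match the tray outlines within about 1 mm, and the slide box measures 84.7×31.9, as expected. In the wrist view jar B's lid is centred at about (324,232), between the fingers, which agrees to about 2 mm. I'm grasping it now.

>>> carry_out([
  [-1, [0, 0.1, -4], 0],
  [-1, [0, 0.1, -8], 0],
  [-1, [0, 0.1, -11], 0],
  [-1, [0, 0.1, -12.5], 0],
  [-1, [0, 0.1, -13.1], 0],
  [-1, [0, 0.1, -13.1], 0],
  [0.3, [0, 0.1, -13.1], 0],
  [0.6, [0, 0.1, -13.1], 0],
  [1, [0, 0.1, -13.1], 0],
  [1, [0, 0.1, -13.1], 0],
  [1, [0, 0.1, -13.1], 0],
  [1, [0, 0.1, -13.1], 0],
])

```text
t: 2.2
tcp_pos: [376.1, 277.7, 38.7]
tool_rot: [0.952, 1.353, -0.951]
wrist_force: [-0.0, -0.7, 0.4]
opening: 0.588
```

>>> carry_out([
  [1, [0, 0, 0], 0],
  [1, [0, 0, 0], 0],
  [1, [0, 0, 0], 0],
  [1, [0, 0, 0], 0],
  [1, [0, 0, 2], 0],
  [1, [0, 0, 5], 0],
  [1, [0, 0, 8], 0],
  [1, [0, 0, 8], 0],
  [1, [0, 0, 8], 0],
])

```text
t: 2.95
tcp_pos: [376.9, 278.4, 119.8]
tool_rot: [0.954, 1.352, -0.948]
wrist_force: [0.5, -0.8, -1.6]
opening: 0.492
```

Run:
```python
from h import *; from bench import *
o=observe(); print(o['t'],o['tcp_pos'],jaw(o)[1],o['wrist_force'],o['opening'])
w=snapshot('wrist'); cv2.imwrite('pics/w2.png',w['img'][:,:,::-1])
p=proj(w,[[*o['tcp_pos'][:2],o['tcp_pos'][2]+26]]); print('expected lid centre px',p)
```

```text
2.95 [376.93217877 278.3871732  119.78814795] [0.94100343 0.33838147 0.00324389] [ 0.46348782 -0.77121143 -1.59320534] 0.4921868724523606
expected lid centre px [[323.21592403 309.81585995]]
```

View pics/w2.png

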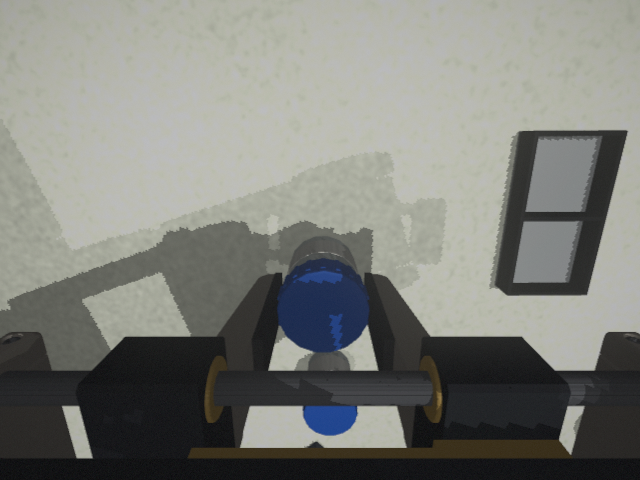

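Jar B is held upright and centred: lid at (323,306) against (323,310) expected. Next I carry it to the far bay.

>>> carry_out([
  [1, [3, 2, 0], 0],
  [1, [6.5, 4.3, 0], 0],
  [1, [10, 6.7, 0], 0],
  [1, [13.5, 9, 0], 0],
  [1, [16, 10.7, 0], 0],
  [1, [16.9, 11.3, 0], 0],
  [1, [16.9, 11.3, 0], 0],
  [1, [16.9, 11.3, -3], 0],
  [1, [16.9, 11.3, -5.5], 0],
  [1, [16.9, 11.3, -6.5], 0],
  [1, [16.9, 11.3, -6.5], 0],
  [1, [16.9, 11.3, -6.5], 0],
])

```text
t: 4.0
tcp_pos: [544.0, 390.0, 52.8]
tool_rot: [0.95, 1.354, -0.952]
wrist_force: [0.5, -0.5, -1.1]
opening: 0.496
```

Run:
```python
from h import *; from bench import *
o=observe(); print(o['t'],o['tcp_pos'],o['wrist_force'],o['opening'])
w=snapshot('wrist'); cv2.imwrite('pics/w3.png',w['img'][:,:,::-1])
```

```text
4.0 [543.95534629 390.01688943  52.7983291 ] [ 0.52295218 -0.52151206 -1.0983444 ] 0.49596101896229206
```

View pics/w3.png

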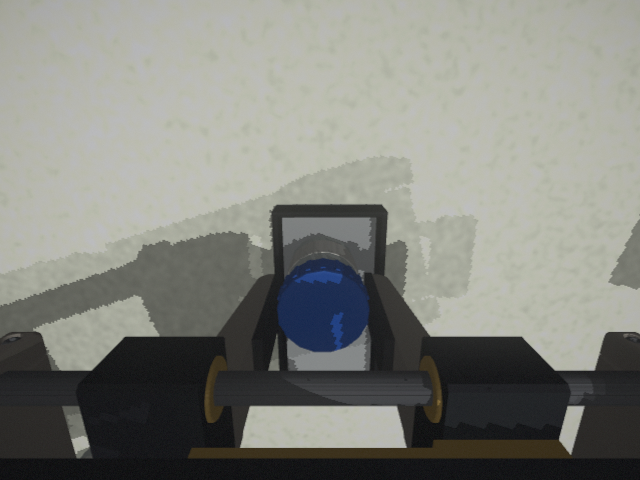

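The jar hangs centred over the far bay, with tray walls at u=272–386 and the lid at 323, and the walls are parallel to the jaw. I'm lowering it 10.5 mm.

>>> carry_out([
  [1, [0.2, 0, -0.5], 0],
  [1, [0.2, 0, -0.8], 0],
  [1, [0.2, 0, -1.05], 0],
  [1, [0.2, 0, -1.05], 0],
  [1, [0.2, 0, -1.05], 0],
])

```text
t: 4.47
tcp_pos: [546.9, 390.6, 43.7]
tool_rot: [0.952, 1.353, -0.95]
wrist_force: [0.0, -0.1, -0.4]
opening: 0.493
```

>>> carry_out([
  [0.5, [0, 0, 0], 0],
  [0, [0, 0, 0], 0],
  [-1, [0, 0, 0], 0],
  [-1, [0, 0, 0], 0],
  [-1, [0, 0, 0], 0],
  [-1, [0, 0, 0], 0],
  [-1, [0, 0, 0.5], 0],
  [-1, [0, 0, 3], 0],
  [-1, [0, 0, 7], 0],
  [-1, [0, 0, 10], 0],
  [-1, [0, 0, 10], 0],
])

```text
t: 5.38
tcp_pos: [550.1, 393.0, 151.0]
tool_rot: [0.96, 1.35, -0.942]
wrist_force: [0.5, 0.2, -0.0]
opening: 1.002
```

>>> carry_out([
  [-1, [-11.8, -24.8, 0], 0],
  [-1, [-11.8, -24.8, 0], 0],
  [-1, [-11.8, -24.8, 0], 0],
  [-1, [-11.8, -24.8, 0], 0],
  [-1, [-11.8, -24.8, 0], 0],
  [-1, [-11.8, -24.8, 0], 0],
  [-1, [-11.8, -24.8, 0], 0],
  [-1, [-11.8, -24.8, 0], 0],
  [-1, [-11.8, -24.8, 0], 0],
  [-1, [-11.8, -24.8, 0], 0],
])

```text
t: 6.22
tcp_pos: [433.0, 145.5, 151.4]
tool_rot: [0.961, 1.349, -0.941]
wrist_force: [-0.3, 0.7, 0.5]
opening: 0.997
```

Run:
```python
from h import *; from bench import *
o=observe(); print(o['t'],o['tcp_pos'],jaw(o)[1],o['wrist_force'],o['opening'])
w=snapshot('wrist')
for b in blue(w): 
    print(b.mean(0),b.min(0),b.max(0),len(b)); print(ray(w,b.mean(0),64))
print('exp',proj(w,[[431.6,145.2,64]]))
t=snapshot('top')
for b in blue(t): print(ray(t,b.mean(0),64),len(b))
```

```text
6.2167 [433.03383373 145.50781286 151.43988911] [0.9411518  0.33776963 0.01203997] [-0.3446449   0.69294314  0.47760923] 0.9972460741580466
[317.07374302 229.09273743] [293 215] [344 241] 895
[[426.39917432 153.20030394]]
[318.75268817 262.88172043] [305 260] [330 265] 93
[[437.39857088 126.24735966]]
exp [[319.82831187 240.10002106]]
[[545.47877711 390.34309427]] 463
[[ 434.4348214  -152.66602122]] 192
[[ 354.90073314 -301.37053515]] 190
```

Jar A's lid centre in the wrist view is about (318.5,240), against (319.8,240) expected. Jar B sits at its bay target.

>>> carry_out([
  [-1, [-0.1, 0, -4], 0],
  [-1, [-0.1, 0, -8], 0],
  [-1, [-0.1, 0, -10.5], 0],
  [-1, [-0.1, 0, -11.2], 0],
  [-1, [-0.1, 0, -11.2], 0],
  [0, [-0.1, 0, -11.2], 0],
  [0.6, [-0.1, 0, -11.2], 0],
  [1, [-0.1, 0, -11.2], 0],
  [1, [-0.1, 0, -11.2], 0],
  [1, [-0.1, 0, -11.2], 0],
  [1, [-0.1, 0, -11.2], 0],
  [1, [-0.1, 0, -11.2], 0],
])

```text
t: 7.32
tcp_pos: [432.1, 145.9, 39.5]
tool_rot: [0.96, 1.349, -0.94]
wrist_force: [-1.3, -0.9, 1.0]
opening: 0.519
```

>>> carry_out([
  [1, [0, 0, 0], 0],
  [1, [0, 0, 0], 0],
  [1, [0, 0, 0], 0],
  [1, [0, 0, 0], 0],
])

```text
t: 7.65
tcp_pos: [432.1, 145.9, 39.5]
tool_rot: [0.96, 1.349, -0.941]
wrist_force: [-0.1, -0.4, 0.8]
opening: 0.491
```

>>> carry_out([
  [1, [0, 0, 2], 0],
  [1, [0, 0, 5], 0],
  [1, [0, 0, 8], 0],
  [1, [0, 0, 9], 0],
  [1, [0, 0, 9], 0],
])

```text
t: 8.07
tcp_pos: [433.9, 146.5, 131.7]
tool_rot: [0.963, 1.346, -0.937]
wrist_force: [0.7, 0.5, -1.1]
opening: 0.493
```

Run:
```python
from h import *; from bench import *
o=observe(); print(o['t'],o['tcp_pos'],jaw(o),o['wrist_force'],o['opening'])
```

```text
8.0667 [433.8623144  146.49806543 131.74584013] (array([ 0.01447232,  0.00912261, -0.99985365]), array([0.9407157 , 0.33878436, 0.01670738])) [ 0.70988507  0.53509277 -1.09853008] 0.4934655020417397
```

>>> carry_out([
  [1, [2.2, 3, 0], 0],
  [1, [4.7, 6.3, 0], 0],
  [1, [7.2, 9.6, 0], 0],
  [1, [9.7, 13, 0], 0],
  [1, [12, 16, 0], 0],
  [1, [13.4, 18, 0], 0],
  [1, [13.4, 18, 0], 0],
  [1, [13.4, 18, -3], 0],
  [1, [13.4, 18, -6], 0],
  [1, [13.4, 18, -7.8], 0],
  [1, [13.4, 18, -7.8], 0],
  [1, [13.4, 18, -7.8], 0],
])

```text
t: 9.07
tcp_pos: [566.2, 325.2, 51.6]
tool_rot: [0.96, 1.348, -0.941]
wrist_force: [-0.9, 0.3, -0.0]
opening: 0.494
```

Run:
```python
from h import *; from bench import *
o=observe(); print(o['t'],o['tcp_pos'],jaw(o)[1],o['wrist_force'],o['opening'])
```

```text
9.0667 [566.15928402 325.1990902   51.60230299] [0.94082455 0.33866609 0.01242759] [-0.86437635  0.30300961 -0.01908948] 0.4943573119730824
```

>>> carry_out([
  [1, [0.2, 0.2, 0], 0],
  [1, [0.2, 0.2, -0.4], 0],
  [1, [0.2, 0.2, -0.7], 0],
  [1, [0.2, 0.2, -0.9], 0],
  [1, [0.2, 0.2, -0.9], 0],
  [1, [0.2, 0.2, -0.9], 0],
])

```text
t: 9.57
tcp_pos: [568.2, 327.3, 42.8]
tool_rot: [0.96, 1.348, -0.94]
wrist_force: [-0.3, 0.4, -0.6]
opening: 0.492
```

>>> carry_out([
  [0.5, [0, 0, 0], 0],
  [0, [0, 0, 0], 0],
  [-1, [0, 0, 0], 0],
  [-1, [0, 0, 0], 0],
  [-1, [0, 0, 0], 0],
  [-1, [0, 0, 0.5], 0],
  [-1, [0, 0, 3], 0],
  [-1, [0, 0, 7], 0],
  [-1, [0, 0, 12], 0],
  [-1, [0, 0, 12], 0],
  [-1, [0, 0, 12], 0],
  [-1, [0, 0, 12], 0],
])

```text
t: 10.57
tcp_pos: [568.2, 327.2, 163.1]
tool_rot: [0.961, 1.348, -0.94]
wrist_force: [0.0, 0.4, -0.6]
opening: 0.999
```

Run:
```python
from h import *; from bench import *
o=observe(); print(o['t'],o['tcp_pos'],jaw(o),o['wrist_force'],o['opening'])
t=snapshot('top')
for b in blue(t): print(ray(t,b.mean(0),67),len(b))
```

```text
10.5667 [568.21447866 327.23018338 163.08364355] (array([ 0.01175775,  0.00745939, -0.99990305]), array([0.94077811, 0.33875045, 0.01358963])) [ 0.03822096  0.36710395 -0.594682  ] 0.9991771603135899
[[562.18442875 336.17887638]] 216
[[ 434.63092956 -152.22692182]] 191
[[ 355.41134917 -300.36949931]] 188
```

>>> carry_out([
  [-1, [-12.2, -32.3, -4], -0.85],
  [-1, [-12.2, -32.3, -4], -0.85],
  [-1, [-12.2, -32.3, -4], -0.85],
  [-1, [-12.2, -32.3, -4], -0.85],
  [-1, [-12.2, -32.3, -4], -0.85],
  [-1, [-12.2, -32.3, -4], -0.85],
  [-1, [-12.2, -32.3, -4], -0.85],
  [-1, [-12.2, -32.3, -4], -0.85],
  [-1, [-12.2, -32.3, -4], -0.85],
  [-1, [-12.2, -32.3, -4], -0.85],
  [-1, [-12.2, -32.3, -4], -0.85],
  [-1, [-12.2, -32.3, -4], -0.85],
])

```text
t: 11.62
tcp_pos: [445.5, 4.3, 121.0]
tool_rot: [1.575, 0.919, -1.562]
wrist_force: [0.3, 1.3, 0.4]
opening: 1.0
```

Run:
```python
from h import *; from bench import *
o=observe(); print(o['t'],o['tcp_pos'],np.degrees(np.arctan2(*jaw(o)[1][1::-1])),o['wrist_force'],o['opening'])
t=snapshot('top')
for b in blue(t): print(ray(t,b.mean(0),67),len(b))
w=snapshot('wrist'); im=w['img'][:,:,::-1].copy(); draw(im,w,rect((446.5,4),61,32,84,28),(0,0,255)); cv2.imwrite('pics/w4.png',im)
```

```text
11.6167 [445.47342945   4.31372585 121.02775901] -28.915678618563778 [0.32375512 1.32203407 0.35766671] 0.9998609084958379
[[566.74538187 326.89301708]] 469
[[545.37744767 389.19455206]] 461
[[ 434.58316717 -152.28150217]] 190
[[ 355.29995047 -300.34167539]] 188
```

View pics/w4.png

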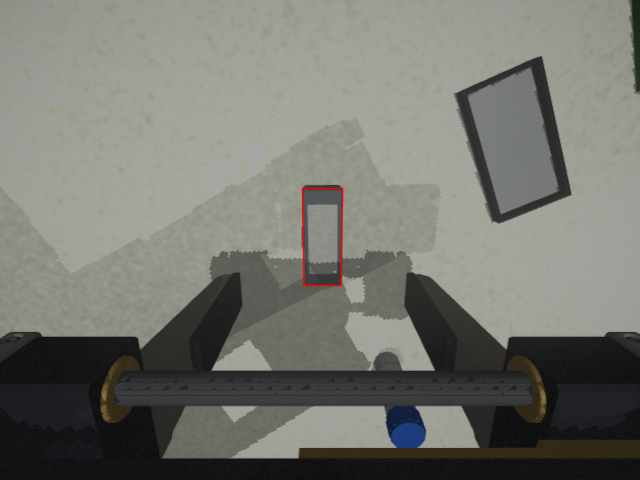

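The predicted box outline overlaps the real box within 2 px, aligned with the jaw. Both jars read at their bay centres. I'm grasping the box with the TCP at z≈12.

>>> carry_out([
  [-1, [0.1, 0, -4], 0],
  [-1, [0.1, 0, -7.5], 0],
  [-1, [0.1, 0, -10], 0],
  [-1, [0.1, 0, -10.9], 0],
  [-1, [0.1, 0, -10.9], 0],
  [0, [0.1, 0, -10.9], 0],
  [0.6, [0.1, 0, -10.9], 0],
  [1, [0.1, 0, -10.9], 0],
  [1, [0.1, 0, -10.9], 0],
  [1, [0.1, 0, -10.9], 0],
  [1, [0.1, 0, -10.9], 0],
  [1, [0.1, 0, -10.9], 0],
])

```text
t: 12.72
tcp_pos: [447.1, 4.7, 12.7]
tool_rot: [1.575, 0.919, -1.56]
wrist_force: [-0.6, -0.1, 0.2]
opening: 0.513
```

>>> carry_out([
  [1, [0, 0, 0], 0],
  [1, [0, 0, 0], 0],
  [1, [0, 0, 0], 0],
  [1, [0, 0, 0], 0],
  [1, [0, 0, 0], 0],
  [1, [0, 0, 0], 0],
])

```text
t: 13.22
tcp_pos: [447.1, 4.7, 12.8]
tool_rot: [1.575, 0.919, -1.56]
wrist_force: [-1.1, -0.8, 3.9]
opening: 0.346
```

>>> carry_out([
  [1, [0, 0, 1], 0],
  [1, [0, 0, 3], 0],
  [1, [0, 0, 5], 0],
  [1, [0, 0, 5], 0],
  [1, [0, 0, 5], 0],
])

```text
t: 13.63
tcp_pos: [448.0, 4.7, 63.8]
tool_rot: [1.577, 0.917, -1.557]
wrist_force: [-0.9, -0.5, -0.3]
opening: 0.344
```

>>> carry_out([
  [1, [3, -0.2, 0], 0.08],
  [1, [6.5, -0.4, 0], 0.16],
  [1, [10, -0.6, 0], 0.24],
  [1, [13.5, -0.8, 0], 0.32],
  [1, [16, -1, 0], 0.41],
  [1, [17.3, -1.1, 0], 0.41],
  [1, [17.3, -1.1, 0], 0.41],
  [1, [17.3, -1.1, -1.5], 0.41],
  [1, [17.3, -1.1, -3], 0.41],
  [1, [17.3, -1.1, -3.5], 0.41],
  [1, [17.3, -1.1, -3.5], 0.41],
  [1, [17.3, -1.1, -3.5], 0.41],
])

```text
t: 14.63
tcp_pos: [619.9, -6.2, 28.4]
tool_rot: [1.286, 1.157, -1.267]
wrist_force: [-0.7, -0.2, -1.1]
opening: 0.348
```

Run:
```python
from h import *; from bench import *
o=observe(); print(o['t'],o['tcp_pos'],np.degrees(np.arctan2(*jaw(o)[1][1::-1])),jaw(o)[1][2],o['wrist_force'],o['opening'])
w=snapshot('wrist'); im=w['img'][:,:,::-1].copy(); draw(im,w,rect((620.6,-6.2),84.5,64,116,12),(0,0,255)); cv2.imwrite('pics/w5.png',im)
```

```text
14.6333 [619.92969961  -6.21302232  28.40599725] -5.359944098372945 0.012099597146082774 [-0.74737609 -0.15145737 -1.10347296] 0.3483612590500394
```

View pics/w5.png

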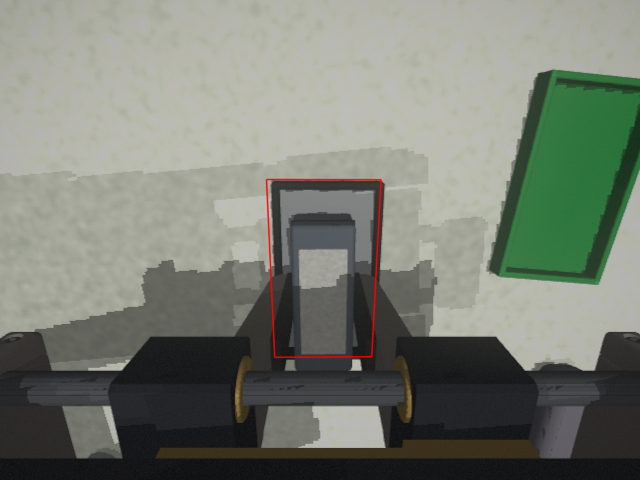

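The tray outline sits about 2 mm to the +x side of the prediction, and the box is parallel and inside the walls. I'm nudging it +2 mm in x and lowering it.

>>> carry_out([
  [1, [0.2, 0, -0.4], 0],
  [1, [0.2, 0, -0.8], 0],
  [1, [0.2, 0, -1.1], 0],
  [1, [0.2, 0, -1.2], 0],
  [1, [0.2, 0, -1.2], 0],
  [1, [0.2, 0, -1.2], 0],
])

```text
t: 15.18
tcp_pos: [622.6, -6.2, 17.0]
tool_rot: [1.287, 1.156, -1.266]
wrist_force: [0.0, -0.8, -0.7]
opening: 0.344
```

>>> carry_out([
  [0.3, [0, 0, 0], 0],
  [0, [0, 0, 0], 0],
  [-1, [0, 0, 0], 0],
  [-1, [0, 0, 0], 0],
  [-1, [0, 0, 0.1], 0],
  [-1, [0, 0, 0.5], 0],
  [-1, [0, 0, 3], 0],
  [-1, [0, 0, 7], 0],
  [-1, [0, 0, 11], 0],
  [-1, [0, 0, 13], 0],
  [-1, [0, 0, 13], 0],
  [-1, [0, 0, 13], 0],
])

```text
t: 16.18
tcp_pos: [623.4, -6.2, 148.6]
tool_rot: [1.288, 1.154, -1.263]
wrist_force: [-0.4, -0.7, -0.2]
opening: 1.003
```

>>> carry_out([
  [-1, [-18.7, -14.2, 1], 0.244],
  [-1, [-18.7, -14.2, 1], 0.244],
  [-1, [-18.7, -14.2, 1], 0.244],
  [-1, [-18.7, -14.2, 1], 0.244],
  [-1, [-18.7, -14.2, 1], 0.244],
  [-1, [-18.7, -14.2, 1], 0.244],
  [-1, [-18.7, -14.2, 1], 0.244],
  [-1, [-18.7, -14.2, 1], 0.244],
  [-1, [-18.7, -14.2, 1], 0.244],
])

```text
t: 16.93
tcp_pos: [436.4, -148.0, 157.8]
tool_rot: [1.11, 1.27, -1.084]
wrist_force: [0.4, -0.4, -0.5]
opening: 0.998
```

Run:
```python
from h import *; from bench import *
o=observe(); print(o['t'],o['tcp_pos'],np.degrees(np.arctan2(*jaw(o)[1][1::-1])),jaw(o),o['wrist_force'],o['opening'])
w=snapshot('wrist'); print('exp',proj(w,[[436,-148.4,90],[436,-148.4,0]]))
im=w['img'][:,:,::-1].copy(); cv2.imwrite('pics/w6.png',im)
for b in blue(w): print(b.min(0),b.max(0),ray(w,(b.min(0)+b.max(0))/2,90))
t=snapshot('top')
tt=cv2.resize(t['img'][170:230,285:375,::-1],(720,480)); cv2.imwrite('pics/t6.png',tt)
```

```text
16.9333 [ 436.43522658 -148.04220665  157.83836137] 8.58083015708929 (array([ 0.01471137,  0.00740762, -0.99986434]), array([0.98868523, 0.14918624, 0.01565216])) [ 0.43907118 -0.39136645 -0.49900343] 0.998359291740853
exp [[320.66155785 248.52774712]
 [319.82683098 220.13867611]]
[304 236] [336 253] [[ 435.03417807 -145.30193124]]
```

View pics/w6.png

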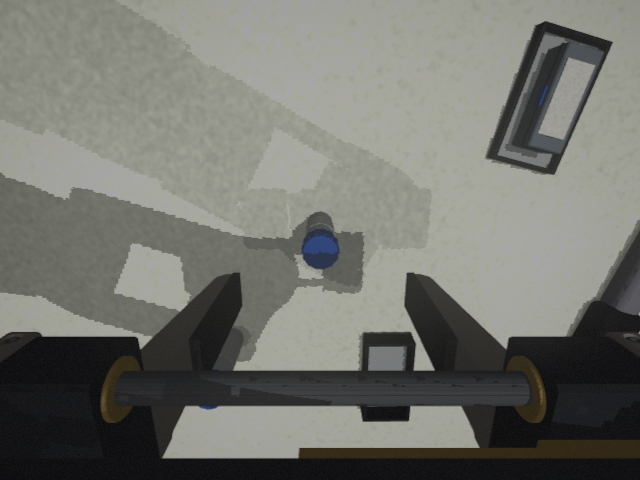

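View pics/t6.png

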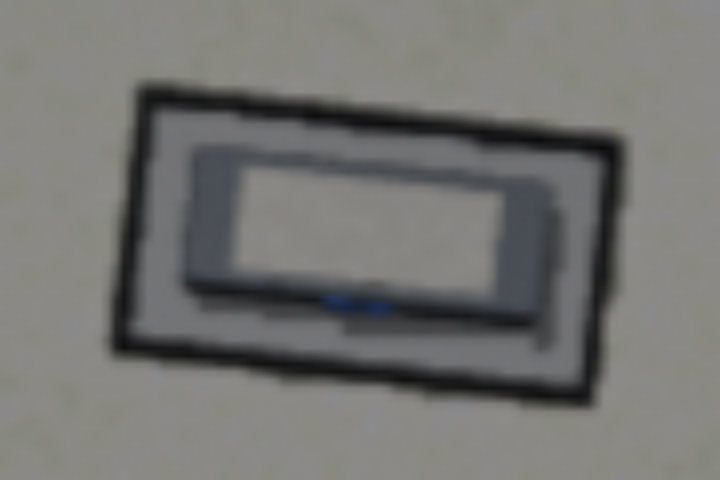

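The slide box lies flat and centred in its tray. The tube cap is at (320,250), as predicted. I'm grasping it at cap height.

>>> carry_out([
  [-1, [0, 0, -4], 0],
  [-1, [0, 0, -7.5], 0],
  [-1, [0, 0, -9], 0],
  [-1, [0, 0, -9.5], 0],
  [-1, [0, 0, -9.5], 0],
  [0, [0, 0, -9.5], 0],
  [0.6, [0, 0, -9.5], 0],
  [1, [0, 0, -9.5], 0],
  [1, [0, 0, -9.5], 0],
  [1, [0, 0, -9.5], 0],
  [1, [0, 0, -9.5], 0],
  [1, [0, 0, -9.5], 0],
])

```text
t: 18.03
tcp_pos: [437.2, -147.8, 63.3]
tool_rot: [1.109, 1.27, -1.083]
wrist_force: [0.1, 0.4, -0.5]
opening: 0.516
```

>>> carry_out([
  [1, [0, 0, 0], 0],
  [1, [0, 0, 0], 0],
  [1, [0, 0, 0], 0],
  [1, [0, 0, 0], 0],
  [1, [0, 0, 0], 0],
  [1, [0, 0, 0], 0],
  [1, [0, 0, 0], 0],
  [1, [0, 0, 0], 0],
])

```text
t: 18.7
tcp_pos: [437.1, -147.8, 63.3]
tool_rot: [1.109, 1.27, -1.083]
wrist_force: [0.6, -0.6, -0.3]
opening: 0.295
```

>>> carry_out([
  [1, [0, 0, 2], 0],
  [1, [0, 0, 5], 0],
  [1, [0, 0, 7], 0],
  [1, [0, 0, 7], 0],
  [1, [0, 0, 7], 0],
])

```text
t: 19.12
tcp_pos: [437.8, -148.0, 134.0]
tool_rot: [1.109, 1.267, -1.082]
wrist_force: [-0.1, 1.2, 0.6]
opening: 0.297
```

>>> carry_out([
  [1, [1.7, -2.5, 0], 0],
  [1, [3.7, -5.4, 0], 0],
  [1, [5.7, -8.4, 0], 0],
  [1, [7.7, -11.3, 0], 0],
  [1, [9.4, -13.8, 0], 0],
  [1, [9.4, -13.8, 0], 0],
  [1, [9.4, -13.8, 0], 0],
  [1, [9.4, -13.8, -3], 0],
  [1, [9.4, -13.8, -5], 0],
  [1, [9.4, -13.8, -5.7], 0],
  [1, [9.4, -13.8, -5.7], 0],
  [1, [9.4, -13.8, -5.7], 0],
])

```text
t: 20.12
tcp_pos: [531.3, -285.2, 76.9]
tool_rot: [1.109, 1.269, -1.082]
wrist_force: [0.3, -0.9, 0.2]
opening: 0.296
```

Run:
```python
from h import *; from bench import *
o=observe(); print(o['t'],o['tcp_pos'],np.degrees(np.arctan2(*jaw(o)[1][1::-1])),jaw(o)[1][2],o['wrist_force'],o['opening'])
w=snapshot('wrist'); im=w['img'][:,:,::-1].copy(); draw(im,w,rect((536,-311.5),98.6,54,104,22),(0,0,255)); cv2.imwrite('pics/w7.png',im)
```

```text
20.1167 [ 531.26265075 -285.21627807   76.86219703] 8.689479705012035 0.017362078122903246 [ 0.26224912 -0.88429082  0.15718072] 0.29634288912770257
```

View pics/w7.png

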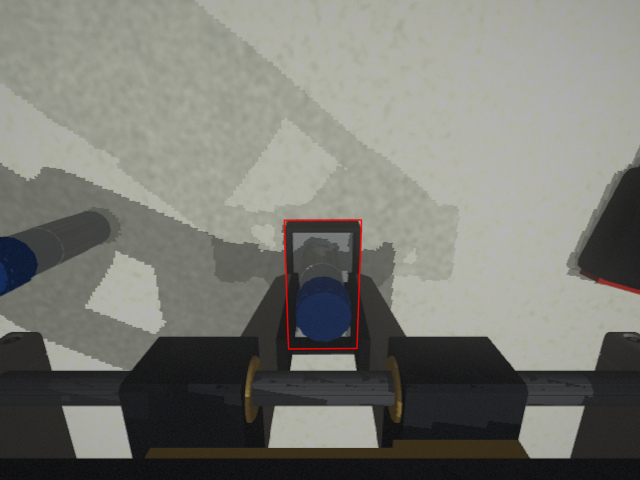

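The tube hangs inside the upper (+y) bay and the tray outline fits the prediction, so I'm lowering it.

>>> carry_out([
  [1, [0.1, 0, -0.4], 0],
  [1, [0.1, 0, -0.8], 0],
  [1, [0.1, 0, -1.0], 0],
  [1, [0.1, 0, -1.0], 0],
  [1, [0.1, 0, -1.0], 0],
])

```text
t: 20.58
tcp_pos: [532.9, -285.7, 67.7]
tool_rot: [1.109, 1.267, -1.081]
wrist_force: [-0.4, -0.6, -0.4]
opening: 0.294
```

>>> carry_out([
  [0.5, [0, 0, 0], 0],
  [0.2, [0, 0, 0], 0],
  [-1, [0, 0, 0], 0],
  [-1, [0, 0, 0], 0],
  [-1, [0, 0, 0], 0],
  [-1, [0, 0, 0], 0],
  [-1, [0, 0, 0.5], 0],
  [-1, [0, 0, 3], 0],
  [-1, [0, 0, 7], 0],
  [-1, [0, 0, 10], 0],
  [-1, [0, 0, 10], 0],
  [-1, [0, 0, 10], 0],
])

```text
t: 21.58
tcp_pos: [534.2, -286.3, 170.1]
tool_rot: [1.109, 1.263, -1.08]
wrist_force: [0.2, 0.1, -0.6]
opening: 0.999
```

>>> carry_out([
  [-1, [-17.4, -0.7, 0], 0],
  [-1, [-17.4, -0.7, 0], 0],
  [-1, [-17.4, -0.7, 0], 0],
  [-1, [-17.4, -0.7, 0], 0],
  [-1, [-17.4, -0.7, 0], 0],
  [-1, [-17.4, -0.7, 0], 0],
  [-1, [-17.4, -0.7, 0], 0],
  [-1, [-17.4, -0.7, 0], 0],
  [-1, [-17.4, -0.7, 0], 0],
])

```text
t: 22.33
tcp_pos: [361.5, -293.5, 169.9]
tool_rot: [1.108, 1.263, -1.079]
wrist_force: [0.2, -0.2, -0.5]
opening: 0.999
```

Run:
```python
from h import *; from bench import *
o=observe(); print(o['t'],o['tcp_pos'],np.degrees(np.arctan2(*jaw(o)[1][1::-1])),jaw(o),o['wrist_force'],o['opening'])
w=snapshot('wrist'); print('exp',proj(w,[[358.9,-292.8,90]]))
for b in blue(w): print(b.min(0),b.max(0),ray(w,(b.min(0)+b.max(0))/2,90))
t=snapshot('top')
for b in blue(t): print('top',len(b),ray(t,b.mean(0),93))
```

```text
22.3333 [ 361.4791219  -293.48645847  169.89001153] 8.739275675988281 (array([ 0.02202381,  0.00410188, -0.99974903]), array([0.98814216, 0.15190029, 0.02239135])) [ 0.23982543 -0.24342449 -0.53807601] 0.9994910766403231
exp [[317.33795985 241.62974135]]
[300 230] [332 249] [[ 357.59704895 -291.20907593]]
[514 254] [545 282] [[ 534.81549868 -290.07266141]]
top 463 [[564.77759703 318.14380842]]
top 459 [[544.24896873 378.66300793]]
top 196 [[ 532.06760745 -286.23564725]]
top 136 [[ 358.59999054 -288.86071864]]
```

>>> carry_out([
  [-1, [-0.3, 0.1, -4], 0],
  [-1, [-0.3, 0.1, -7.5], 0],
  [-1, [-0.3, 0.1, -9.8], 0],
  [-1, [-0.3, 0.1, -10.7], 0],
  [-1, [-0.3, 0.1, -10.7], 0],
  [0, [-0.3, 0.1, -10.7], 0],
  [0.6, [-0.3, 0.1, -10.7], 0],
  [1, [-0.3, 0.1, -10.7], 0],
  [1, [-0.3, 0.1, -10.7], 0],
  [1, [-0.3, 0.1, -10.7], 0],
  [1, [-0.3, 0.1, -10.7], 0],
  [1, [-0.3, 0.1, -10.7], 0],
])

```text
t: 23.43
tcp_pos: [358.3, -292.4, 63.2]
tool_rot: [1.108, 1.263, -1.079]
wrist_force: [-0.5, 0.3, 0.3]
opening: 0.516
```

>>> carry_out([
  [1, [0, 0, 0], 0],
  [1, [0, 0, 0], 0],
  [1, [0, 0, 0], 0],
  [1, [0, 0, 0], 0],
  [1, [0, 0, 0], 0],
  [1, [0, 0, 0], 0],
  [1, [0, 0, 0], 0],
  [1, [0, 0, 0], 0],
])

```text
t: 24.1
tcp_pos: [358.3, -292.5, 63.2]
tool_rot: [1.108, 1.263, -1.079]
wrist_force: [0.1, -0.1, 1.9]
opening: 0.299
```

>>> carry_out([
  [1, [0, 0, 2], 0],
  [1, [0, 0, 5], 0],
  [1, [0, 0, 7], 0],
  [1, [0, 0, 7], 0],
  [1, [0, 0, 7], 0],
])

```text
t: 24.52
tcp_pos: [358.8, -292.9, 133.8]
tool_rot: [1.108, 1.26, -1.079]
wrist_force: [-0.4, 0.1, -1.0]
opening: 0.295
```

>>> carry_out([
  [1, [1, -3, 0], 0],
  [1, [3, -5, 0], 0],
  [1, [6, -5, 0], 0],
  [1, [9.5, -5, 0], 0],
  [1, [13, -5, 0], 0],
  [1, [16, -4.6, 0], 0],
  [1, [18.1, -4.4, 0], 0],
  [1, [18.1, -4.4, 0], 0],
  [1, [18.1, -4.4, -3], 0],
  [1, [18.1, -4.4, -5.6], 0],
  [1, [18.1, -4.4, -5.6], 0],
  [1, [18.1, -4.4, -5.6], 0],
])

```text
t: 25.52
tcp_pos: [537.5, -335.8, 75.6]
tool_rot: [1.108, 1.266, -1.08]
wrist_force: [0.5, -0.0, 0.3]
opening: 0.296
```

Run:
```python
from h import *; from bench import *
o=observe(); print(o['t'],o['tcp_pos'],np.degrees(np.arctan2(*jaw(o)[1][1::-1])),jaw(o)[1][2],o['wrist_force'],o['opening'])
w=snapshot('wrist'); im=w['img'][:,:,::-1].copy(); cv2.imwrite('pics/w8.png',im)
```

```text
25.5167 [ 537.52282553 -335.844655     75.56074553] 8.729976307781774 0.019972444826060254 [ 0.45113478 -0.03491871  0.31596341] 0.2963798051782292
```

View pics/w8.png

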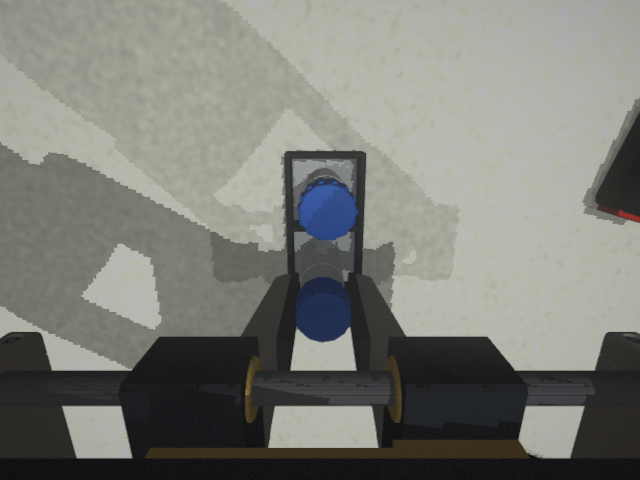

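The first tube stands in its bay with its cap at (328,210). The second hangs over the other bay at (323,307) and is 2 mm short in x. I'm correcting that and lowering it.

>>> carry_out([
  [1, [0.2, -0.1, 0], 0],
  [1, [0.2, -0.1, -0.4], 0],
  [1, [0.2, -0.1, -0.7], 0],
  [1, [0.2, -0.1, -0.9], 0],
  [1, [0.2, -0.1, -0.9], 0],
  [1, [0.2, -0.1, -0.9], 0],
])

```text
t: 26.07
tcp_pos: [540.8, -337.7, 68.4]
tool_rot: [1.108, 1.262, -1.079]
wrist_force: [0.7, -1.0, -0.9]
opening: 0.3
```

>>> carry_out([
  [0.5, [0, 0, 0], 0],
  [0.2, [0, 0, 0], 0],
  [-1, [0, 0, 0], 0],
  [-1, [0, 0, 0], 0],
  [-1, [0, 0, 0], 0],
  [-1, [0, 0, 0], 0],
  [-1, [0, 0, 0.5], 0],
  [-1, [0, 0, 3], 0],
  [-1, [0, 0, 7], 0],
  [-1, [0, 0, 12], 0],
  [-1, [0, 0, 12], 0],
  [-1, [0, 0, 12], 0],
])

```text
t: 27.07
tcp_pos: [542.8, -338.9, 192.7]
tool_rot: [1.108, 1.255, -1.077]
wrist_force: [-0.2, -0.1, -1.5]
opening: 1.001
```

>>> carry_out([
  [-1, [-15, 15, 3], 0],
  [-1, [-15, 15, 3], 0],
  [-1, [-15, 15, 3], 0],
  [-1, [-15, 15, 3], 0],
  [-1, [-15, 15, 3], 0],
  [-1, [-15, 15, 3], 0],
  [-1, [-15, 15, 3], 0],
  [-1, [-15, 15, 3], 0],
  [-1, [-15, 15, 3], 0],
  [-1, [-15, 15, 3], 0],
])

```text
t: 27.9
tcp_pos: [393.5, -189.6, 222.1]
tool_rot: [1.108, 1.256, -1.078]
wrist_force: [-0.3, 0.4, 0.4]
opening: 1.0
```

Run:
```python
from h import *; from bench import *
o=observe(); print(o['t'],o['tcp_pos'])
t=snapshot('top'); cv2.imwrite('pics/tf.png',t['img'][:,:,::-1])
for c,a,z in(((557.5,358),109.8,67),((536,-311.5),98.6,93)):
  A=np.radians(a); y=np.array([np.cos(A),np.sin(A)]); x=np.array([y[1],-y[0]])
  for b in blue(t):
    p=ray(t,b.mean(0),z)[0]-c
    if np.hypot(*p)<80: print(z,'local x,y',p@x,p@y,len(b))
```

```text
27.9 [ 393.52799721 -189.62124143  222.12895553]
67 local x,y -1.919614741500458 -32.316875804171325 467
67 local x,y -0.8476835468710726 33.35238881600991 460
93 local x,y 0.6104723076567632 -26.754936797016764 187
93 local x,y 0.10274012495129352 25.224974961246453 206
```

View pics/tf.png

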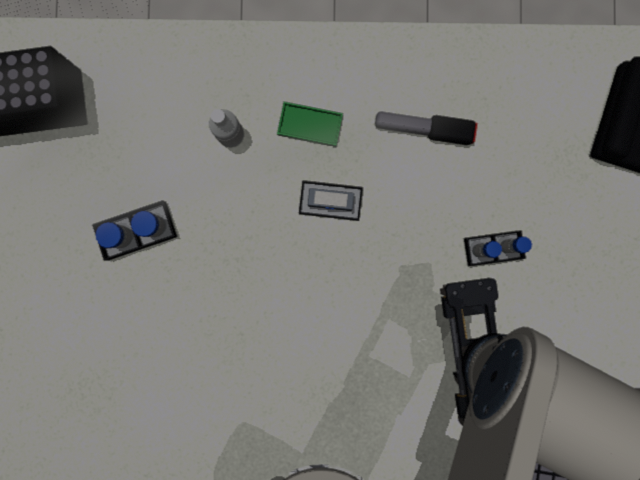

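All five containers are in their bays, upright and within 2 mm of centre across the trays. The bystanders haven't moved and the arm is clear, so I'm handing in.

```bash
python3 -c "
from bench import *
print(job_done())"
```

```text
the job is handed in; nothing more can be done
None
```

All five containers are in their trays, and I handed the job in at about 28 s of the 138 s allowed. The hand-in gives no verdict.

I picked up each jar and tube by its lid or cap and the slide box by its long sides. Each was lowered to within about 2 mm of the tray floor before I opened the fingers.

Last checks, from the top camera after the arm had moved clear (slide box checked earlier, as noted):

| Item | Offset across the tray (x) | Position along the tray (y) | Limits (x, y) |
|---|---|---|---|
| Jars | −0.8 and −1.9 mm | +33 and −32 mm | ±13, ±50 mm |
| Tubes | +0.1 and +0.6 mm | +25 and −27 mm | ±13, ±40 mm |
| Slide box | about centred, by eye | about centred, by eye | ±16, ±18 mm |

- **Slide box:** a close view just after I released it showed it lying flat inside its tray. I judged it by eye rather than measuring it.
- **Bystanders:** in the last picture the gel bottle, scanner and green tray are where they started.
- **Tool tilt:** the tool built up a tilt of about 0.02 rad over the moves. The containers released freely and no check failed or disagreed. I did not measure their final tilt or height.

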